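# Dispense one copper heat sink and nudge it onto the blue pad

### The job

On this electronics repair bench, press the red plunger of the heat-sink feeder all the way down once and let it spring back up, so that a single copper heat sink comes out of the feeder's outlet. Then nudge that heat sink aside with a fingertip, sliding it over the bench without ever picking it up, until it lies flat and wholly on the round blue pad. The other heat sinks stay in the feeder, and everything else on the bench stays where it is.

Things in the scene. Friction and masses are not known exactly. Their poses are not given: they have to be found in the camera images.
- feeder: Heat-sink feeder, screwed to the bench. Origin: at bench height under the middle of its magazine, the upright clear chute that holds the stack (x and y from -18 to +18 mm, 58 mm high). Local -x is the outlet side, z up. The 2 mm steel base sheet ends 18 mm from the origin on the outlet side. Pressing the plunger drives a flat pusher to -x, which slides the lowest heat sink out.
- outlet (a point): Point on the bench in front of the outlet, 35 mm from the feeder's origin along its local -x. A steady press leaves the ejected heat sink flat on the bench with its middle within about 5 mm of here, clear of the base sheet; a quick stab at the plunger shoots it up to 60 mm farther along local -x. If the plunger is pressed a second time, the next heat sink comes out as well.
- housing (a point): Middle of the feeder's grey plunger housing at bench height, 68 mm from the feeder's origin along its local +x. The housing is 66 mm long (x), 46 mm wide (y), 52 mm high; its mounting flange is 82 x 72 mm, 2 mm thick.
- plunger (a joint): Travel of the plunger: 0 = up (at rest), 0.024 m = fully down on its stop; the pusher moves 1.5 mm for each mm of it. The spring takes 3 N at the start and 6 N at the bottom, and the sliding stack adds up to about 4 N, beyond which it meets a hard stop; it springs back up by itself when released.
- plunger_top (a point): Middle of the top of the plunger's red cap, a flat disc 30 mm across and 9 mm thick, 86 mm above the bench when up, at x = +68 mm in the feeder's frame; it moves straight down by up to 24 mm.
- sink0: The lowest heat sink of the stack, the one that the next press ejects: copper, finned, 25 x 25 x 10 mm, about 35 g. Origin: middle of its underside, z up. It starts in the magazine on the 2 mm base sheet, square to the feeder.
- sink1: Second heat sink of the stack, the same part, lying on sink0; must stay in the magazine. Origin: middle of its underside.
- sink2: Third heat sink of the stack, the same part; must stay in the magazine. Origin: middle of its underside.
- sink3: Top heat sink of the stack, the same part; must stay in the magazine. Origin: middle of its underside.
- pad_blue: Round blue static-safe pad, 80 mm across, lying flush with the bench (1 mm thin, a part slides onto it without a step). Origin: its middle at bench height. It lies 110 to 150 mm to one side of the outlet, left or right.
- pad_yellow: Round yellow pad of the same size on the other side of the outlet, occupied by the flux jar. Origin: its middle at bench height.
- flux_jar: Loose amber jar with a black cap, 34 mm across, 36 mm high, standing on the yellow pad. Origin: middle of its underside.
- solder_reel: Loose reel of solder wire with red flanges, standing on end beside the feeder's housing, 52 mm across, 40 mm high. Origin: middle of its underside.
- tip_cleaner: Loose dark steel pot of brass shavings, 56 mm across, about 40 mm high, on the other side of the feeder's housing. Origin: middle of its underside.
- screw_tray: Loose magenta tray with screws, 110 x 80 x 16 mm. Origin: middle of its underside.
- screwdriver: Loose purple screwdriver lying on the bench, 160 mm long along its x.
- brush: Loose green-handled brush lying on the bench, 160 mm long along its x.
- board_clamp: Loose steel clamp that holds a phone board, 100 x 150 mm, 20 mm high. Origin: middle of its underside.

How it is judged:
By the outcome, as a careful person would: the job done as asked, in the order asked, and still so for the second after the job is handed in, with the robot touching nothing.
It also fails if it takes over 45 s, if anything falls off the work surface, if the arm or the gripper's body presses on something with over 40 N, if the wrist force passes 120 N, or if a joint passes its speed limit or range.

### The arm

A 6-joint arm with a two-finger parallel gripper is mounted at the origin on the work surface. World frame = base frame: x ahead of the robot, y to its left, z up, the work surface at z = 0. Lengths are in m, angles in rad, forces in N, time in s.
With the tool pointing down it reaches from about 0.35 to 0.775 m from the base axis. Payload 5.5 kg.
Tool frame: the origin (TCP) lies at the very end of the fingers, on their centre line; the grasp point (between the pads) lies behind it (env.hold_point_z is the z of the grasp point in the tool frame, in m); z points along the fingers, y is the line along which they close (so a half turn about z gives the same grasp; the last joint's range is limited). The gripper opens to 85 mm and grips with 20 to 120 N. Pads are 22 mm wide; open, the fingers measure 114 mm over their backs; the gripper's body (76 mm by 85 mm) begins 54 mm behind the grasp point. The pads swing forward as they close: fully open they stand 13 mm farther back than shut.
Start: joints at [1.083, 0.313, 0.046, 1.304, 0, 1.431], TCP at [0.196, 0.541, 0.231] pointing down, gripper open.
Joint ranges: [-2.76, 2.76], [-0.86, 1.69], [-1.03, 1.26], [-2.2, 2.34], [-1.47, 1.5], [-3.14, 3.14]. Speed limits (rad/s): [2.57, 2.57, 3.14, 3.14, 3.14, 3.14].

### API

Orientations are given as a unit quaternion [w, x, y, z].
In Python, from workcell import env gives the robot as it stands.
- The arm moves only by the tool arm_command, never from a script. Its argument "rows" is a list of rows, each an object with "delta_pos": the shift along the tool's x, y, z scaled (see below), a list of three; "rot": the turn, a rotation vector about the tool's x, y, z scaled (see below), a list of three; "fingers": the closure, from 0 (fully open) to 1 (shut). A call has 1 to 20 rows; each row shifts and turns the commanded pose from where the row before left it, along the tool's axes as they then stand; what a row does not reach is not made up. The controller multiplies each number of a shift by 0.02 m and each number of a turn by 360 degrees. A row lasts 1/10 s, in which the tool goes at most 50 mm and 8.59 degrees, less where a joint would pass 70% of its speed; a pose out of reach is approached as far as the arm can. A call with a number of a shift or a turn outside -1 to 1 is refused whole. A call with a gripper value outside its range is refused whole. The fingers move at their own pace and stop on an object; "squeeze" is the grip in N (left out, the last holds). Time passes only in rows, so rows that do not move let the fingers close. It gives the time, the measured TCP pose, the force and the opening at its end, in the units of the state.
- env.get_state(): the state, without advancing time (a new reading comes with each control period).
- env.read_camera(name): name is "scene" or "top"; returns (picture, depth): 420x560x3 uint8, blue, green, red; 420x560 float32, m along the optical axis (not along the pixel's ray), 0 where there is no reading.
- env.get_calibration(name): a dict with "mtx" (3x3 intrinsics, pixels), "R" (3x3) and "t" (3): a world point X has camera coordinates R X + t. Camera axes: x right, y down, z forward; pixel columns grow to the right and rows downward; lengths in m; the calibration is good to about 2 mm. A picture is of the moment at which its call begins. get_calibration takes no time and is no camera call.
- env.hand_in(): hands the job in, once; it reports no verdict.
The state is a dict: "clock": time; "joint_pos": joint angles; "qvel": joint speeds; "tau": joint torques, N m; "tcp_pos": TCP position; "orientation": TCP orientation; "wrist_force": force on the tool from outside, world axes, zero at the start; "ft_torque": the same for the moment, N m; "finger_gap": finger opening in m.
Only numpy, scipy, OpenCV 4.12 (cv2) and the standard library are available. Lean on these libraries where they do the work, as an engineer would, in place of code of your own. Each camera call takes 0.05 s, during which the arm holds its last target. There are 200 camera calls.

## Working session

There is one attempt and no reset: what is moved stays moved. The work goes in short steps, Python scripts to look and compute and a tool call to move; the robot and the scene stay as the last step left them, time stands still between calls to the robot, and variables do not carry over. Pictures are saved under pics/ and viewed, on a budget of 10 in all, crops included, one or two more only if the job needs it, and the job is handed in when it is done.

Besides the shell and the picture viewer there is one more tool, called after "Request:" by a JSON object that holds its "op" and its "data". arm_command: Moves the arm, as the interface text tells. Shifts and turns lie within -1 to 1; 1 stands for 0.02 m of shift or 360 degrees of turn. Its arguments: {"type":"object","properties":{"rows":{"type":"array","items":{"type":"object","properties":{"delta_pos":{"type":"array","items":{"type":"number","minimum":-1,"maximum":1}},"rot":{"type":"array","items":{"type":"number","minimum":-1,"maximum":1}},"fingers":{"type":"number"}}}},"squeeze":{"type":"number"}},"required":["rows"]}

```bash
mkdir -p pics; ls; cat > h.py <<'E'
from workcell import env
import numpy as np, cv2
def grab(n):
    im,d=env.read_camera(n); c=env.get_calibration(n); return im,d,c
def world(d,c,u,v,z=None):
    K,R,t=map(np.array,(c['mtx'],c['R'],c['t']))
    r=np.linalg.inv(K)@np.array([u,v,1.]); o=-R.T@t; w=R.T@r
    s=d[int(v),int(u)] if z is None else (z-o[2])/w[2]
    return o+s*w
def pix(c,X):
    p=np.array(c['mtx'])@(np.array(c['R'])@np.array(X)+np.array(c['t'])); return p[:2]/p[2]
E
python3 - <<'E'
from h import *
for n in('top','scene'):
    im,d,c=grab(n); cv2.imwrite(f'pics/{n}0.png',im); np.save(f'pics/{n}0.npy',d); print(n,-np.array(c['R']).T@np.array(c['t']))
print(env.get_state(), env.hold_point_z)
E
```

```text
pics
top [0.40756942 0.02655034 1.26017353]
scene [0.87925219 0.55876447 0.93320358]
{'clock': 0.1, 'joint_pos': array([1.08341067e+00, 3.13962072e-01, 4.51004540e-02, 1.30360757e+00,
       4.80231982e-06, 1.43118297e+00]), 'qvel': array([ 0.00011506, -0.00101666,  0.0015333 , -0.00017673, -0.00067288,
       -0.00034232]), 'tau': array([ 3.22580447e-03, -4.81726384e+01,  2.99244440e+01,  1.27508288e-02,
       -9.73897613e-05,  1.96442994e-05]), 'tcp_pos': array([0.1957625 , 0.54016637, 0.23048034]), 'orientation': array([-2.60230401e-04,  1.73011133e-01,  9.84919514e-01, -7.94922298e-04]), 'wrist_force': array([ 1.3841994 , -0.12124536,  1.35557355]), 'ft_torque': array([-0.03177339,  0.05953979,  0.0232744 ]), 'finger_gap': 0.08544610246219551} -0.0187
```

View pics/top0.png

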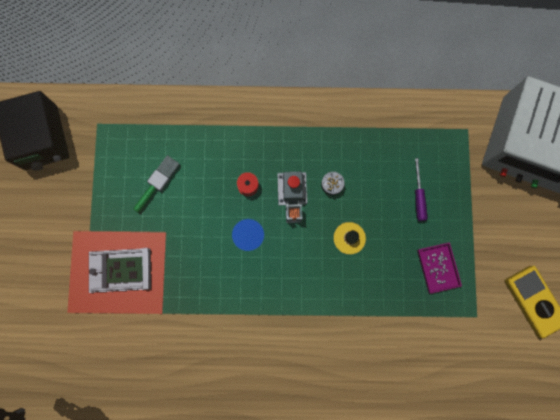

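View pics/scene0.png

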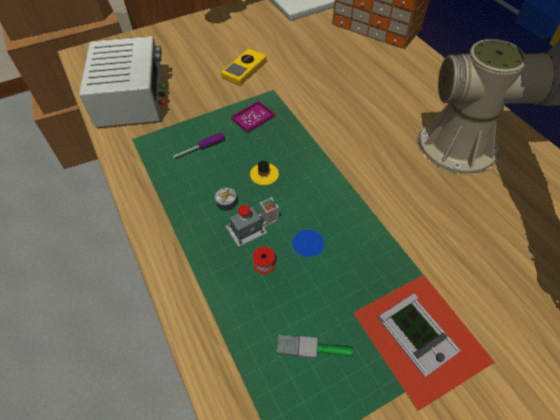

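The top view shows the feeder housing at about (292,185), its red cap at (294,182), the magazine at (294,213), the blue pad at (248,235), and the jar on the yellow pad at (350,238). The outlet faces the robot (image down), and the blue pad is on the +y side.

```bash
python3 - <<'E'
from h import *
def blob(m,near,r=40):
    n,l,s,ce=cv2.connectedComponentsWithStats(m.astype(np.uint8))
    return [(s[i,4],ce[i].round(1)) for i in range(1,n) if s[i,4]>25 and np.hypot(*(ce[i]-near))<r]
C={'top':dict(cap=(294,182),pad=(248,235),yel=(350,238)),'scene':dict(cap=(245,212),pad=(308,243),yel=(265,173))}
for n in C:
    im=cv2.imread(f'pics/{n}0.png'); d=np.load(f'pics/{n}0.npy'); c=env.get_calibration(n)
    h=cv2.cvtColor(im,cv2.COLOR_BGR2HSV); H,S,V=[h[...,i].astype(int) for i in range(3)]
    M=dict(cap=((H<6)|(H>174))&(S>150)&(V>90),pad=(H>100)&(H<125)&(S>150),yel=(H>20)&(H<32)&(S>150))
    for k in C[n]:
        for a,p in blob(M[k],np.array(C[n][k]),18 if k=='cap' else 30):
            print(n,k,a,p,world(d,c,p[0],p[1],{'cap':.084,'pad':0,'yel':0}[k]).round(4),world(d,c,*p).round(4))
    if n=='top':
        # cloud by height for housing/magazine
        vs,us=np.mgrid[165:230,270:320]
        P=np.array([world(d,c,u,v) for u,v in zip(us.ravel(),vs.ravel())])
        for nm,lo,hi in(('cap',.078,.095),('hous+mag',.042,.068)):
            q=P[(P[:,2]>lo)&(P[:,2]<hi)]; print(nm,len(q),q.mean(0).round(4),q.min(0).round(4),q.max(0).round(4))
            print(cv2.minAreaRect((q[:,:2]*1000).astype(np.float32)))
        cv2.imwrite('pics/crop.png',cv2.resize(im[160:250,225:365],None,fx=5.5,fy=5.5,interpolation=cv2.INTER_CUBIC))
    
E
```

```text
top cap 107 [293.4 181.6] [ 0.6753 -0.0242  0.084 ] [ 0.6749 -0.0241  0.0854]
top pad 815 [247.6 234.5] [0.5576 0.086  0.    ] [0.5573 0.0859 0.0024]
top yel 618 [348.7 238. ] [ 0.5518 -0.167   0.    ] [ 0.5479 -0.1618  0.034 ]
cap 123 [ 0.6744 -0.0235  0.0863] [ 0.6606 -0.0374  0.0798] [ 0.6887 -0.0091  0.0929]
((674.4335327148438, -23.771501541137695), (27.028661727905273, 28.785991668701172), 52.72798538208008)
hous+mag 516 [ 0.6559 -0.0242  0.0525] [ 0.589  -0.0491  0.0421] [0.7074 0.     0.0629]
((648.6737670898438, -25.471914291381836), (118.24623107910156, 47.25493240356445), 2.4634857177734375)
scene cap 101 [243.8 210. ] [ 0.6737 -0.0251  0.084 ] [ 0.6742 -0.0236  0.0862]
scene pad 707 [308.  242.7] [0.555  0.0844 0.    ] [0.5552 0.0847 0.0006]
scene yel 365 [264.1 175. ] [ 0.5517 -0.1653 -0.    ] [ 0.5565 -0.1546  0.0139]
```

View pics/crop.png

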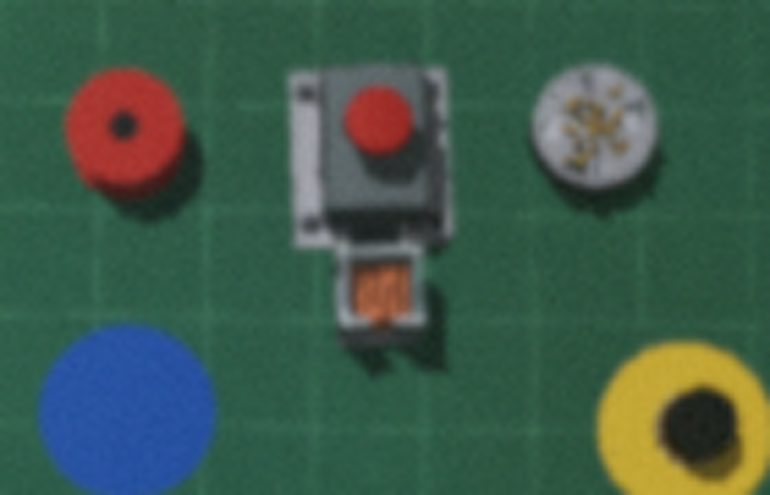

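The crop shows the red cap at crop (379,120), the magazine with copper sinks at (382,290), and a clear way to the blue pad. The feeder's yaw is about 2.5°, so the outlet should be near (0.572, -0.028). I'll shut the fingers, square them to the feeder and head for the cap.

Request:
{"op": "arm_command", "data": {"rows": [{"rot":[0,0,-0.0125],"fingers":1},{"rot":[0,0,-0.0125],"fingers":1},{"rot":[0,0,-0.0125],"fingers":1},{"rot":[0,0,-0.0125],"fingers":1},{"rot":[0,0,-0.0125],"fingers":1},{"delta_pos":[-0.7,-0.9,0],"fingers":1},{"delta_pos":[-0.7,-0.9,0],"fingers":1},{"delta_pos":[-0.7,-0.9,0],"fingers":1},{"delta_pos":[-0.7,-0.9,0],"fingers":1},{"delta_pos":[-0.7,-0.9,0],"fingers":1},{"delta_pos":[-0.7,-0.9,0],"fingers":1},{"delta_pos":[-0.7,-0.9,0],"fingers":1},{"delta_pos":[-0.7,-0.9,0],"fingers":1},{"delta_pos":[-0.7,-0.9,0],"fingers":1},{"delta_pos":[-0.7,-0.9,0],"fingers":1},{"delta_pos":[-0.7,-0.9,0],"fingers":1},{"delta_pos":[-0.7,-0.9,0],"fingers":1},{"delta_pos":[-0.7,-0.9,0],"fingers":1},{"delta_pos":[-0.7,-0.9,0],"fingers":1},{"delta_pos":[-0.7,-0.9,0],"fingers":1}]}}

```text
schema error: expected keys delta_pos, rot, fingers
```

Request:
{"op": "arm_command", "data": {"rows": [{"delta_pos":[-0.7,-0.9,0],"fingers":1},{"delta_pos":[-0.7,-0.9,0],"fingers":1},{"delta_pos":[-0.7,-0.9,0],"fingers":1},{"delta_pos":[-0.7,-0.9,0],"fingers":1},{"delta_pos":[-0.7,-0.9,0],"fingers":1},{"delta_pos":[-0.7,-0.9,0],"fingers":1},{"delta_pos":[-0.7,-0.9,0],"fingers":1},{"delta_pos":[-0.7,-0.9,0],"fingers":1},{"delta_pos":[-0.7,-0.9,0],"fingers":1},{"delta_pos":[-0.7,-0.9,0],"fingers":1},{"delta_pos":[-0.7,-0.9,0],"fingers":1},{"delta_pos":[-0.7,-0.9,0],"fingers":1},{"delta_pos":[-0.7,-0.9,0],"fingers":1},{"delta_pos":[-0.7,-0.9,0],"fingers":1},{"delta_pos":[-0.7,-0.9,0],"fingers":1},{"delta_pos":[-0.7,-0.9,0],"fingers":1},{"fingers":1},{"fingers":1}]}}

```text
schema error: expected keys delta_pos, rot, fingers
```

Request:
{"op": "arm_command", "data": {"rows": [{"delta_pos":[0,0,0],"rot":[0,0,-0.0125],"fingers":1},{"delta_pos":[0,0,0],"rot":[0,0,-0.0125],"fingers":1},{"delta_pos":[0,0,0],"rot":[0,0,-0.0125],"fingers":1},{"delta_pos":[0,0,0],"rot":[0,0,-0.0125],"fingers":1},{"delta_pos":[0,0,0],"rot":[0,0,-0.0125],"fingers":1},{"delta_pos":[-0.7,-0.9,0],"rot":[0,0,0],"fingers":1},{"delta_pos":[-0.7,-0.9,0],"rot":[0,0,0],"fingers":1},{"delta_pos":[-0.7,-0.9,0],"rot":[0,0,0],"fingers":1},{"delta_pos":[-0.7,-0.9,0],"rot":[0,0,0],"fingers":1},{"delta_pos":[-0.7,-0.9,0],"rot":[0,0,0],"fingers":1},{"delta_pos":[-0.7,-0.9,0],"rot":[0,0,0],"fingers":1},{"delta_pos":[-0.7,-0.9,0],"rot":[0,0,0],"fingers":1},{"delta_pos":[-0.7,-0.9,0],"rot":[0,0,0],"fingers":1},{"delta_pos":[-0.7,-0.9,0],"rot":[0,0,0],"fingers":1},{"delta_pos":[-0.7,-0.9,0],"rot":[0,0,0],"fingers":1},{"delta_pos":[-0.7,-0.9,0],"rot":[0,0,0],"fingers":1},{"delta_pos":[-0.7,-0.9,0],"rot":[0,0,0],"fingers":1},{"delta_pos":[-0.7,-0.9,0],"rot":[0,0,0],"fingers":1},{"delta_pos":[-0.7,-0.9,0],"rot":[0,0,0],"fingers":1},{"delta_pos":[-0.7,-0.9,0],"rot":[0,0,0],"fingers":1}]}}

```text
clock: 2.1
tcp_pos: [0.4182, 0.2794, 0.2309]
orientation: [-0.0, -0.022, 1.0, -0.0]
wrist_force: [0.7, 0.1, 0.2]
finger_gap: 0.0002
```

Request:
{"op": "arm_command", "data": {"rows": [{"delta_pos":[-0.714,-0.925,0],"rot":[0,0,0],"fingers":1},{"delta_pos":[-0.714,-0.925,0],"rot":[0,0,0],"fingers":1},{"delta_pos":[-0.714,-0.925,0],"rot":[0,0,0],"fingers":1},{"delta_pos":[-0.714,-0.925,0],"rot":[0,0,0],"fingers":1},{"delta_pos":[-0.714,-0.925,0],"rot":[0,0,0],"fingers":1},{"delta_pos":[-0.714,-0.925,0],"rot":[0,0,0],"fingers":1},{"delta_pos":[-0.714,-0.925,0],"rot":[0,0,0],"fingers":1},{"delta_pos":[-0.714,-0.925,0],"rot":[0,0,0],"fingers":1},{"delta_pos":[-0.714,-0.925,0],"rot":[0,0,0],"fingers":1},{"delta_pos":[-0.714,-0.925,0],"rot":[0,0,0],"fingers":1},{"delta_pos":[-0.714,-0.925,0],"rot":[0,0,0],"fingers":1},{"delta_pos":[-0.714,-0.925,0],"rot":[0,0,0],"fingers":1},{"delta_pos":[-0.714,-0.925,0],"rot":[0,0,0],"fingers":1},{"delta_pos":[-0.714,-0.925,0],"rot":[0,0,0],"fingers":1},{"delta_pos":[-0.714,-0.925,0],"rot":[0,0,0],"fingers":1},{"delta_pos":[-0.714,-0.925,0],"rot":[0,0,0],"fingers":1},{"delta_pos":[-0.714,-0.925,0],"rot":[0,0,0],"fingers":1},{"delta_pos":[0,0,1],"rot":[0,0,0],"fingers":1},{"delta_pos":[0,0,1],"rot":[0,0,0],"fingers":1},{"delta_pos":[0,0,1],"rot":[0,0,0],"fingers":1}]}}

```text
clock: 4.1
tcp_pos: [0.6744, -0.0233, 0.1698]
orientation: [-0.0, -0.022, 1.0, 0.0]
wrist_force: [0.6, -0.5, -0.2]
finger_gap: 0.0
```

Request:
{"op": "arm_command", "data": {"rows": [{"delta_pos":[0,0,1],"rot":[0,0,0],"fingers":1},{"delta_pos":[0,0,1],"rot":[0,0,0],"fingers":1},{"delta_pos":[0,0,1],"rot":[0,0,0],"fingers":1},{"delta_pos":[0,0,0.9],"rot":[0,0,0],"fingers":1},{"delta_pos":[0,0,0.1],"rot":[0,0,0],"fingers":1},{"delta_pos":[0,0,0.1],"rot":[0,0,0],"fingers":1},{"delta_pos":[0,0,0.1],"rot":[0,0,0],"fingers":1},{"delta_pos":[0,0,0.1],"rot":[0,0,0],"fingers":1},{"delta_pos":[0,0,0.1],"rot":[0,0,0],"fingers":1},{"delta_pos":[0,0,0.1],"rot":[0,0,0],"fingers":1},{"delta_pos":[0,0,0.1],"rot":[0,0,0],"fingers":1},{"delta_pos":[0,0,0.1],"rot":[0,0,0],"fingers":1},{"delta_pos":[0,0,0.1],"rot":[0,0,0],"fingers":1},{"delta_pos":[0,0,0.1],"rot":[0,0,0],"fingers":1},{"delta_pos":[0,0,0.1],"rot":[0,0,0],"fingers":1},{"delta_pos":[0,0,0.1],"rot":[0,0,0],"fingers":1},{"delta_pos":[0,0,0.1],"rot":[0,0,0],"fingers":1},{"delta_pos":[0,0,0.1],"rot":[0,0,0],"fingers":1}]}}

```text
clock: 5.9
tcp_pos: [0.6753, -0.0231, 0.0664]
orientation: [0.001, -0.022, 1.0, -0.0]
wrist_force: [-0.6, 0.2, 6.2]
finger_gap: -0.0002
```

Request:
{"op": "arm_command", "data": {"rows": [{"delta_pos":[0,0,0.05],"rot":[0,0,0],"fingers":1}]}}

```text
clock: 6.0
tcp_pos: [0.6753, -0.0231, 0.0653]
orientation: [0.001, -0.022, 1.0, -0.0]
wrist_force: [0.2, 0.3, 5.5]
finger_gap: 0.0001
```

Request:
{"op": "arm_command", "data": {"rows": [{"delta_pos":[0,0,0.1],"rot":[0,0,0],"fingers":1},{"delta_pos":[0,0,0.1],"rot":[0,0,0],"fingers":1},{"delta_pos":[0,0,0.05],"rot":[0,0,0],"fingers":1},{"delta_pos":[0,0,0],"rot":[0,0,0],"fingers":1}]}}

```text
clock: 6.4
tcp_pos: [0.6754, -0.0231, 0.062]
orientation: [0.002, -0.022, 1.0, -0.0]
wrist_force: [-3.3, 0.1, 13.6]
finger_gap: -0.0002
```

Request:
{"op": "arm_command", "data": {"rows": [{"delta_pos":[0,0,0.1],"rot":[0,0,0],"fingers":1},{"delta_pos":[0,0,0],"rot":[0,0,0],"fingers":1}]}}

```text
clock: 6.6
tcp_pos: [0.6756, -0.0231, 0.0619]
orientation: [0.002, -0.023, 1.0, -0.0]
wrist_force: [-6.5, 1.2, 22.9]
finger_gap: -0.0002
```

Request:
{"op": "arm_command", "data": {"rows": [{"delta_pos":[0,0,-0.2],"rot":[0,0,0],"fingers":1},{"delta_pos":[0,0,-0.3],"rot":[0,0,0],"fingers":1},{"delta_pos":[0,0,-0.5],"rot":[0,0,0],"fingers":1},{"delta_pos":[0,0,-1],"rot":[0,0,0],"fingers":1},{"delta_pos":[0,0,-1],"rot":[0,0,0],"fingers":1},{"delta_pos":[0,0,-1],"rot":[0,0,0],"fingers":1},{"delta_pos":[0,0,-1],"rot":[0,0,0],"fingers":1},{"delta_pos":[0.85,-0.8,0],"rot":[0,0,0],"fingers":1},{"delta_pos":[0.85,-0.8,0],"rot":[0,0,0],"fingers":1},{"delta_pos":[0.85,-0.8,0],"rot":[0,0,0],"fingers":1},{"delta_pos":[0.85,-0.8,0],"rot":[0,0,0],"fingers":1},{"delta_pos":[0.85,-0.8,0],"rot":[0,0,0],"fingers":1},{"delta_pos":[0.85,-0.8,0],"rot":[0,0,0],"fingers":1},{"delta_pos":[0,0,0],"rot":[0,0,0],"fingers":1}]}}

```text
clock: 8.0
tcp_pos: [0.5746, -0.1249, 0.1569]
orientation: [-0.001, -0.021, 1.0, 0.0]
wrist_force: [0.4, 0.4, -0.7]
finger_gap: 0.0001
```

```bash
cat > look.py <<'E'
from h import *
import sys
t=sys.argv[1]
im,d,c=grab('top'); im2,d2,c2=grab('scene')
a=cv2.resize(im[165:265,225:365],(784,560),interpolation=cv2.INTER_CUBIC)
cv2.imwrite(f'pics/{t}_top.png',a)
cv2.imwrite(f'pics/{t}_scene.png',cv2.resize(im2[150:290,200:360],(640,560),interpolation=cv2.INTER_CUBIC))
for n,i,dd,cc in(('top',im,d,c),('scene',im2,d2,c2)):
    h=cv2.cvtColor(i,cv2.COLOR_BGR2HSV); m=((h[...,0]>5)&(h[...,0]<19)&(h[...,1]>110)&(h[...,2]>70)).astype(np.uint8)
    k,l,s,ce=cv2.connectedComponentsWithStats(m)
    for j in range(1,k):
        if s[j,4]<8: continue
        X=world(dd,cc,*ce[j],.01)
        if .45<X[0]<.65 and -.1<X[1]<.15:
            v,u=np.where(l==j); q=np.array([world(dd,cc,uu,vv,.01)[:2]*1000 for uu,vv in zip(u,v)],np.float32)
            print(n,s[j,4],ce[j].round(1),X.round(4),'depth z',world(dd,cc,*ce[j])[2].round(3),cv2.minAreaRect(q))
s=env.get_state(); print(s['clock'],s['tcp_pos'],s['wrist_force'])
E
python3 look.py a
```

```text
top 68 [293.9 213.5] [ 0.6106 -0.0291  0.01  ] depth z 0.029 ((608.1058959960938, -29.338233947753906), (22.807476043701172, 20.00860023498535), 0.3643212914466858)
top 98 [293.7 228.6] [ 0.5724 -0.0289  0.01  ] depth z 0.001 ((574.0853881835938, -29.438396453857422), (25.082975387573242, 24.883892059326172), 0.6834561228752136)
scene 16 [268.8 207.8] [ 0.5951 -0.0515  0.01  ] depth z 0.033 ((595.1851196289062, -51.16293716430664), (16.09360122680664, 6.95641565322876), 3.759783983230591)
scene 62 [281.9 211. ] [ 0.5696 -0.0261  0.01  ] depth z 0.006 ((571.4906005859375, -27.86815643310547), (22.714458465576172, 26.028024673461914), 3.131805896759033)
8.1 [ 0.57661437 -0.12361096  0.15713229] [-0.0282993   0.27764693  0.52204331]
```

View pics/a_top.png

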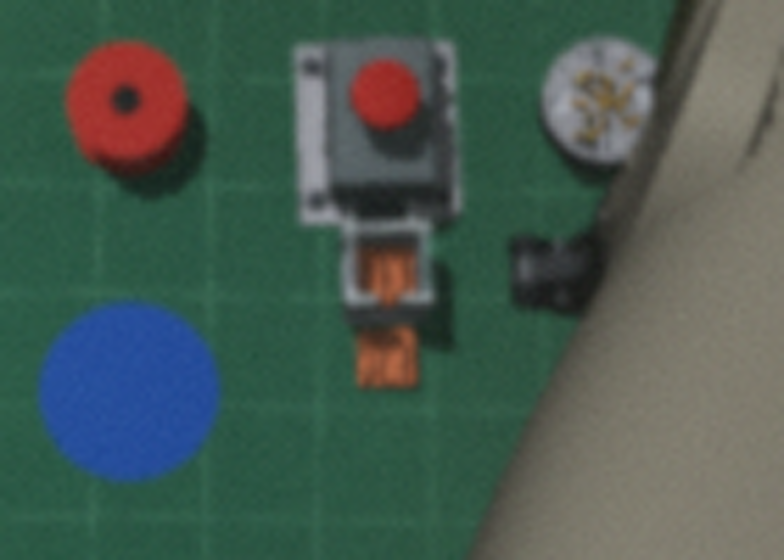

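The sink lies flat in front of the outlet at crop (387,357), about (0.572, -0.028). The cap is back up and the rest of the stack is still in the magazine. I'll lower the shut fingers on its -y side.

Request:
{"op": "arm_command", "data": {"rows": [{"delta_pos":[0.06,0.9,0],"rot":[0,0,0],"fingers":1},{"delta_pos":[0.06,0.9,0],"rot":[0,0,0],"fingers":1},{"delta_pos":[0.06,0.9,0],"rot":[0,0,0],"fingers":1},{"delta_pos":[0,0,1],"rot":[0,0,0],"fingers":1},{"delta_pos":[0,0,1],"rot":[0,0,0],"fingers":1},{"delta_pos":[0,0,1],"rot":[0,0,0],"fingers":1},{"delta_pos":[0,0,1],"rot":[0,0,0],"fingers":1},{"delta_pos":[0,0,1],"rot":[0,0,0],"fingers":1},{"delta_pos":[0,0,1],"rot":[0,0,0],"fingers":1},{"delta_pos":[0,0,0.4],"rot":[0,0,0],"fingers":1},{"delta_pos":[0,0,0.4],"rot":[0,0,0],"fingers":1},{"delta_pos":[0,0,0.4],"rot":[0,0,0],"fingers":1},{"delta_pos":[0,0,0.4],"rot":[0,0,0],"fingers":1},{"delta_pos":[0,0,0],"rot":[0,0,0],"fingers":1}]}}

```text
clock: 9.5
tcp_pos: [0.5704, -0.0694, 0.0045]
orientation: [-0.001, -0.022, 1.0, 0.0]
wrist_force: [0.3, -0.1, 0.4]
finger_gap: 0.0004
```

Request:
{"op": "arm_command", "data": {"rows": [{"delta_pos":[0.022,0.3,0],"rot":[0,0,0],"fingers":1},{"delta_pos":[0.022,0.3,0],"rot":[0,0,0],"fingers":1},{"delta_pos":[0.022,0.3,0],"rot":[0,0,0],"fingers":1},{"delta_pos":[0.022,0.3,0],"rot":[0,0,0],"fingers":1},{"delta_pos":[0.022,0.3,0],"rot":[0,0,0],"fingers":1},{"delta_pos":[0.022,0.3,0],"rot":[0,0,0],"fingers":1},{"delta_pos":[0.022,0.3,0],"rot":[0,0,0],"fingers":1},{"delta_pos":[0.022,0.3,0],"rot":[0,0,0],"fingers":1},{"delta_pos":[0.022,0.3,0],"rot":[0,0,0],"fingers":1},{"delta_pos":[0.022,0.3,0],"rot":[0,0,0],"fingers":1},{"delta_pos":[0.022,0.3,0],"rot":[0,0,0],"fingers":1},{"delta_pos":[0.022,0.3,0],"rot":[0,0,0],"fingers":1},{"delta_pos":[0.022,0.3,0],"rot":[0,0,0],"fingers":1},{"delta_pos":[0.022,0.3,0],"rot":[0,0,0],"fingers":1},{"delta_pos":[0.022,0.3,0],"rot":[0,0,0],"fingers":1},{"delta_pos":[0.022,0.3,0],"rot":[0,0,0],"fingers":1},{"delta_pos":[0.022,0.3,0],"rot":[0,0,0],"fingers":1},{"delta_pos":[0.022,0.3,0],"rot":[0,0,0],"fingers":1},{"delta_pos":[0,0,0],"rot":[0,0,0],"fingers":1}]}}

```text
clock: 11.4
tcp_pos: [0.5579, 0.0387, 0.0053]
orientation: [-0.0, -0.023, 1.0, 0.0]
wrist_force: [-0.1, 0.4, -0.2]
finger_gap: -0.0002
```

```bash
python3 look.py b
```

```text
top 35 [295.8 213.7] [ 0.6103 -0.0339  0.01  ] depth z 0.026 ((609.3975830078125, -34.32261657714844), (20.29372787475586, 10.005003929138184), 0.2944563031196594)
scene 16 [268.8 207.8] [ 0.5951 -0.0515  0.01  ] depth z 0.031 ((595.1851196289062, -51.16293716430664), (16.09360122680664, 6.95641565322876), 3.759783983230591)
scene 78 [300.4 234.5] [0.5632 0.0597 0.01  ] depth z 0.009 ((562.80517578125, 58.57613754272461), (22.62569808959961, 26.488330841064453), 1.8099135160446167)
11.5 [0.55819366 0.03806339 0.00529966] [ 0.39212992  0.00202195 -0.4632521 ]
```

View pics/b_scene.png

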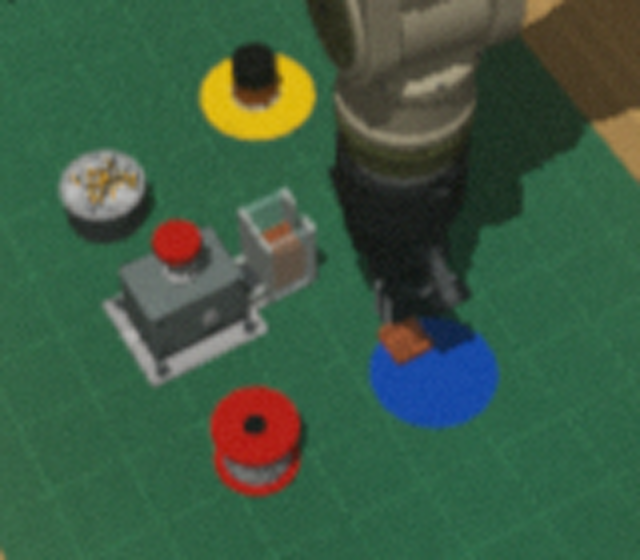

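The sink is square against the fingers at scene crop (405,340), about (0.562, 0.059), partly on the pad. It needs about 26 mm more. Then I'll back off and lift.

Request:
{"op": "arm_command", "data": {"rows": [{"delta_pos":[0.035,0.215,0],"rot":[0,0,0],"fingers":1},{"delta_pos":[0.035,0.215,0],"rot":[0,0,0],"fingers":1},{"delta_pos":[0.035,0.215,0],"rot":[0,0,0],"fingers":1},{"delta_pos":[0.035,0.215,0],"rot":[0,0,0],"fingers":1},{"delta_pos":[0.035,0.215,0],"rot":[0,0,0],"fingers":1},{"delta_pos":[0.035,0.215,0],"rot":[0,0,0],"fingers":1},{"delta_pos":[0,0,0],"rot":[0,0,0],"fingers":1},{"delta_pos":[0,-0.3,0],"rot":[0,0,0],"fingers":1},{"delta_pos":[0,-0.5,0],"rot":[0,0,0],"fingers":1},{"delta_pos":[0,-0.5,0],"rot":[0,0,0],"fingers":1},{"delta_pos":[0,0,-0.5],"rot":[0,0,0],"fingers":1},{"delta_pos":[0,0,-1],"rot":[0,0,0],"fingers":1},{"delta_pos":[0,0,-1],"rot":[0,0,0],"fingers":1},{"delta_pos":[0,0,-1],"rot":[0,0,0],"fingers":1},{"delta_pos":[0,0,-1],"rot":[0,0,0],"fingers":1},{"delta_pos":[0,0,-1],"rot":[0,0,0],"fingers":1},{"delta_pos":[0,0,-1],"rot":[0,0,0],"fingers":1},{"delta_pos":[0.5,-1,0],"rot":[0,0,0],"fingers":1},{"delta_pos":[0.5,-1,0],"rot":[0,0,0],"fingers":1},{"delta_pos":[0,0,0],"rot":[0,0,0],"fingers":1}]}}

```text
clock: 13.5
tcp_pos: [0.5351, -0.0052, 0.1363]
orientation: [0.0, -0.021, 1.0, -0.0]
wrist_force: [-0.3, -0.3, 0.3]
finger_gap: -0.0004
```

```bash
python3 look.py c; python3 - <<'E'
import cv2,numpy as np
a=cv2.imread('pics/c_top.png');b=cv2.imread('pics/c_scene.png')
cv2.imwrite('pics/c.png',np.hstack([cv2.resize(a,(400,286)),cv2.resize(b,(327,286))]))
E
```

```text
top 77 [248.2 234. ] [0.5577 0.0842 0.01  ] depth z 0.002 ((557.689697265625, 84.55908966064453), (20.07880210876465, 19.850223541259766), 1.0274015665054321)
scene 16 [268.8 207.8] [ 0.5951 -0.0515  0.01  ] depth z 0.034 ((595.1851196289062, -51.16293716430664), (16.09360122680664, 6.95641565322876), 3.759783983230591)
scene 79 [307.5 241.1] [0.5572 0.0848 0.01  ] depth z 0.01 ((557.033447265625, 84.58625030517578), (22.91988754272461, 23.4829158782959), 1.4355697631835938)
13.6 [ 0.5359296  -0.00376724  0.13594953] [ 0.17044113 -1.04325835 -0.29379165]
```

View pics/c_top.png

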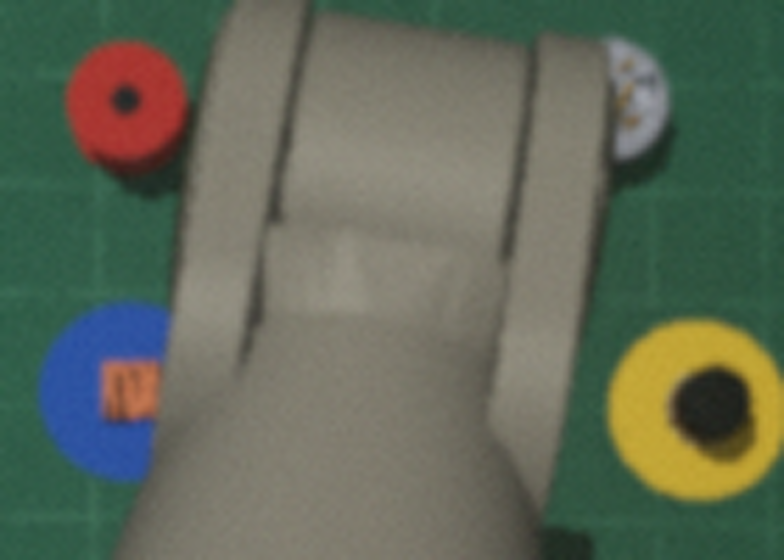

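View pics/c_scene.png

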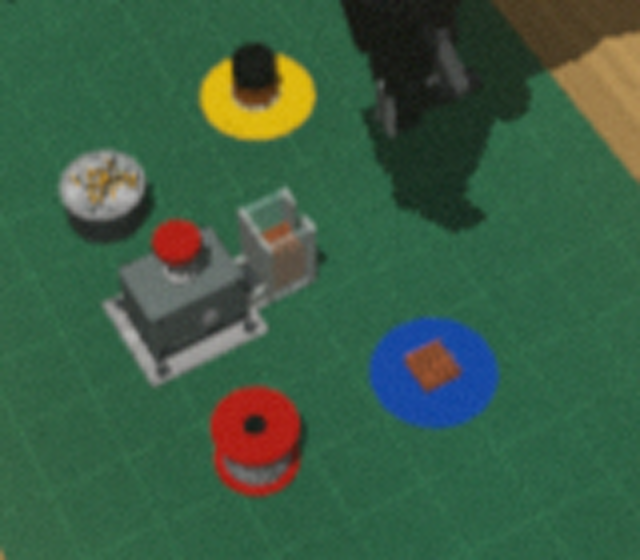

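The scene view shows the sink at crop (432,365), flat and inside the blue pad with margin all round. The plunger is up, the stack is in the magazine, and nothing else has moved. The arm is clear, so I'm handing in.

```bash
python3 -c "
from h import *
print(env.hand_in())"
```

```text
the job is handed in; nothing more can be done
None
```

I pressed the plunger once, steadily, down to its hard stop; the wrist force peaked at about 23 N. It sprang back up and ejected one heat sink in front of the outlet. I then slid that heat sink sideways onto the blue pad with the shut fingertips, never gripping or lifting it, and handed in at about 13.6 s of the 45 s.

**Heat sink:** both cameras put its middle at about (0.557, 0.085). The pad's middle is about (0.556, 0.085), so it lies flat and roughly central, with about 20 mm to spare at its corners. The two cameras' pad readings differed by up to 2.5 mm, well inside that margin.

**Everything else:** the plunger is up and the other heat sinks are still in the magazine. In the area I viewed, nothing else had moved. The screw tray, screwdriver, brush and board clamp were outside the last crops, so I didn't recheck them, but the arm didn't work near them at bench height.

**Disagreement:** in the last top view the arm hid the feeder and part of the pad, so the feeder check rests on the scene camera alone.

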